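Pop the plate out of the sandwich grill and stop it with the other finger

TASK

The sandwich grill lies opened flat and its upper plate is already off for washing; now release the lower plate. Press the release button at the front right corner of the grill down with one fingertip, and trap the plate that springs out with the other finger before it slides off the front. Do not lift or grip the plate, leave the things around it alone, and finish still holding the plate there, part way out, with the finger against it.

Things in the scene. Friction and masses are not known exactly. Their poses are not given: they have to be found in the camera images.
- grill: Compact contact grill, light grey plastic, fixed, opened flat. Origin on the counter under the middle of its lower half; x runs from its front to its hinge and lid, y to its left, z up. The front faces the robot, turned up to 0.35 rad. Lower half 240 (x) by 260 (y) mm, level deck at z = 46 mm, front end at x = -120. The lid lies behind it, x = 149 to 415, an empty bay. Nothing on it is higher than 65 mm
- trap_spot (a point): A point on the bare deck (46 mm above the counter) in the plate's path, 35 mm in front of the seated plate and 78 mm to the left (+y of the grill) of the release button's centre. The deck is bare and level from the plate to the front end. Side frames, 18 mm high, begin 48 mm behind this point and guide the plate's sides
- plate: Lower grill plate, loose cast aluminium, dark slippery non-stick coat, nine low ribs, 150 (x) by 160 (y) by 18 mm high, about 450 g. Origin: middle of its underside; axes as the grill's. Seated: x = 20, y = 0, z = 46 mm in the grill's frame. It slides forward (-x) only. Held means 8 to 45 mm forward of its seat; over 50 mm is slid away
- plate_front (a point): Middle of the top edge of the plate's straight front rim (160 mm wide, 18 mm high, upright); seated it is at x = -55 mm in the grill's frame, 64 mm above the counter
- ejector (a joint): Travel of the spring ejector behind the plate, m: 0 plate seated, 0.030 its end stop, where the plate leaves it. It pushes the plate forward with 5 N seated, 2.5 N at 0.023. Once released the plate shoots out at up to 0.6 m/s, in about 0.1 s, and slides off the front unless stopped
- release (a joint): Travel of the release button, m: 0 up, 0.008 fully pressed, straight down. 3 N to start, 5.5 N fully down; it springs back. It carries the two small catches in front of the ears at the plate's front corners; they let go at about 0.004 to 0.005
- release_top (a point): Centre of the top of the release button, a black block 24 (x) by 26 (y) mm, at the front right corner: x = -90, y = -108 mm in the grill's frame, 60 mm above the counter when up, 52 mm fully pressed. It lies beside the plate's path. A finger at the same x, 45 to 100 mm to its left and as low as the pressed button, is in the plate's path: 6 mm clear of the deck, 12 mm below the rim's top
- mug: Yellow ceramic mug, loose, 82 mm wide, 95 mm high; origin under its middle. Bystander
- toothpicks: Round push dispenser of toothpicks, loose, 54 mm wide, 91 mm high with its push knob; origin under its middle. Bystander
- clip: White plastic bag clip lying on the counter, loose, 110 by 14 mm, 17 mm high; origin under its middle. Bystander
- strainer: Steel tea strainer standing on the counter, loose, bowl 68 mm wide, 26 mm high, straight wire handle 120 mm out along its x; origin under the bowl. Bystander
There are look-alikes about, which are no part of the job. Of the things like the plate, leave any that is orange; of the rest the larger one is meant.

How it is judged:
By the outcome, as a careful person would: the job done as asked, in the order asked, and still so for the second after the job is handed in, while the arm keeps its last pose, push and grip.
It also fails if it takes over 40 s, if anything falls off the work surface, if the arm or the gripper's body presses on something with over 40 N, if the wrist force passes 120 N, or if a joint passes its speed limit or range.

ROBOT

A 6-joint arm with a two-finger parallel gripper is mounted at the origin on the work surface. World frame = base frame: x ahead of the robot, y to its left, z up, the work surface at z = 0. Lengths are in m, angles in rad, forces in N, time in s.
With the tool pointing down it reaches from about 0.375 to 0.975 m from the base axis. Payload 3.8 kg.
Tool frame: the origin (TCP) lies on the centre line of the jaws, within the pads' length; the fingertips stand 8 mm ahead of it and the grasp point (between the pads) lies 11 mm behind it; z points along the fingers, y is the direction in which the jaws open and shut (so a half turn about z gives the same grasp; the last joint's range is limited). The gripper opens to 85 mm and grips with 20 to 120 N. Pads are 22 mm wide; open, the fingers measure 114 mm over their backs; the gripper's body (76 mm by 85 mm) begins 54 mm behind the grasp point. The pads swing forward as they close: fully open they stand 13 mm farther back than shut.
Start: joints at [1.267, 0.264, 1.604, -0, 1.274, -0.037], TCP at [0.178, 0.651, 0.239] pointing down, gripper open.
Joint ranges: [-2.63, 2.63], [-0.94, 2.18], [0.31, 2.57], [-1.31, 4.45], [0, 2.66], [-2.55, 2.55]. Speed limits (rad/s): [2.57, 2.57, 3.14, 3.14, 3.14, 3.14].

INTERFACE

Orientations are given as a rotation vector (axis times angle).
In Python, from workcell import * gives the robot as it stands.
- The arm moves only by the tool play_rows, never from a script. Its arguments are lists of equal length, an entry for each row: "slide": the shift along the tool's x, y, z in cm, a list of three; "delta_rot": the turn, a rotation vector about the tool's x, y, z in rad, a list of three. In form: {"slide": [[x, y, z], ...], "delta_rot": [[wx, wy, wz], ...]}. A call has 1 to 12 rows; each row is the pose to reach, as a shift and turn from the pose measured when the call began, along the tool's axes at that moment; what a row does not reach only later rows make up. A row lasts 1/12 s, in which the tool goes at most 41.7 mm and 7.16 degrees, less where a joint would pass 70% of its speed; a pose out of reach is approached as far as the arm can. A call with a gripper value outside its range is refused whole. "hand" is the opening, from 0 (shut) to 1 (fully open), set as the call begins (left out, the last holds). The fingers move at their own pace and stop on an object; "force" is the grip in N (left out, the last holds). Time passes only in rows, so rows that repeat a pose let the fingers close. It gives the time, the measured TCP pose, the force and the opening at its end, in the units of the state.
- read_state(): the state, without advancing time (a new reading comes with each control period).
- read_camera(name): name is "scene" or "top" or "wrist"; returns a dict with "image" (384x512x3 uint8, red, green, blue), "depth" (384x512 float32, m along the optical axis (not along the pixel's ray), 0 where there is no reading), "fovy" (degrees; the focal length in pixels is half the picture's height over the tangent of half this angle, whatever the lens; pixels are square), "cx", "cy" (the principal point, pixels), "k1" (the pictures are not rectified: a ray, as slopes to the right and down, at radius r is drawn at 1 + k1 r^2 times it, then the intrinsics apply), "world_from_camera" (4x4, takes a point from camera to world coordinates); the wrist camera has in their place "hand_eye" (4x4, takes a point from camera to tool coordinates, whose origin is the TCP and whose axes are the flange's). Camera axes: x right, y up, looking along -z (the intrinsics and any distortion apply to the point x, -y, -z); pixel columns grow to the right and rows downward; lengths in m; the calibration is good to about 2 mm. A picture is of the moment at which its call begins: read the wrist's pose just before it.
- finish_job(): hands the job in, once; it reports no verdict.
Trained networks look in a picture, given as the dict that the camera call returned (one of the last four; its "shot" number tells which), for a name from the list of things; names that differ only in an ending like _2 or _b are one class to them, and where a whole thing is asked for, a point or a joint stands for the part that bears it (a point fixed in the world has none). Each returns a list of dicts, best first, with "conf" (0 to 1); they miss things now and then, are a little off and sometimes report something else, mostly with a low value. They report only what shows in the picture. A call takes as long as a camera call. They do not tell look-alikes from the thing itself.
- spot_in(target, picture): "bbox" ([centre column, centre row, width, height] in pixels, round what is visible of it).
- landmark_of(target, picture): "at" ([column, row] in pixels: a listed point, or the origin of a listed thing).
The state is a dict: "time": time; "q": joint angles; "joint_vel": joint speeds; "joint_torque": joint torques, N m; "tool_pos": TCP position; "tcp_rot": TCP orientation; "wrist_force": force on the tool from outside, world axes, zero at the start; "torque": the same for the moment, N m; "width": opening from 0.0 (shut) to 1.0 (fully open).
Only numpy, scipy, OpenCV 4.12 (cv2) and the standard library are available. Lean on these libraries where they do the work, as an engineer would, in place of code of your own. Each camera call takes 0.05 s, during which the arm holds its last target.

## Working session

There is one attempt and no reset: what is moved stays moved. The work goes in short steps, Python scripts to look and compute and a tool call to move; the robot and the scene stay as the last step left them, time stands still between calls to the robot, and variables do not carry over. Pictures are saved under pics/ and viewed, and the job is handed in when it is done.

Besides the shell and the picture viewer there is one more tool, called after ">>>" as name(argument=value, ...) on one line, values as JSON. play_rows: Moves the arm, as the interface text tells. Its arguments: {"type":"object","properties":{"slide":{"type":"array"},"delta_rot":{"type":"array"},"hand":{"type":"number"},"force":{"type":"number"}},"required":["slide","delta_rot"]}

```bash
ls; mkdir -p pics
cat > h.py <<'E'
import numpy as np, cv2
from workcell import *
from scipy.spatial.transform import Rotation as R
def K(p):
    h=p["image"].shape[0]; f=h/2/np.tan(np.radians(p["fovy"])/2); return f
def T(p,st=None):
    if "world_from_camera" in p: return np.array(p["world_from_camera"])
    M=np.eye(4);M[:3,:3]=R.from_rotvec(st["tcp_rot"]).as_matrix();M[:3,3]=st["tool_pos"];return M@np.array(p["hand_eye"])
def ray(p,uv):
    f=K(p); d=np.array([(uv[0]-p["cx"])/f,(uv[1]-p["cy"])/f]); s=d.copy()
    for _ in range(20): s=d/(1+p["k1"]*(s@s))
    return np.array([s[0],-s[1],-1.])
def at_z(p,uv,z,st=None):
    M=T(p,st); r=M[:3,:3]@ray(p,uv); o=M[:3,3]; return o+r*(z-o[2])/r[2]
def at_d(p,uv,st=None):
    d=p["depth"][int(round(uv[1])),int(round(uv[0]))]; M=T(p,st); return M[:3,:3]@(ray(p,uv)*d)+M[:3,3]
def proj(p,P,st=None):
    M=np.linalg.inv(T(p,st)); c=M[:3,:3]@np.array(P)+M[:3,3]; s=np.array([c[0],-c[1]])/-c[2]; s=s*(1+p["k1"]*(s@s)); return s*K(p)+[p["cx"],p["cy"]]
def save(p,n): cv2.imwrite("pics/"+n,cv2.cvtColor(p["image"],cv2.COLOR_RGB2BGR))
E
python3 - <<'E'
from h import *
for n in ["scene","top"]:
    p=read_camera(n); save(p,n+"1.png"); print(n,p["fovy"],p["k1"],p["shot"])
    for t in ["release_top","plate_front","plate","grill","trap_spot"]:
        print(t,[(np.round(x["at"],1).tolist(),round(x["conf"],2),np.round(at_d(p,x["at"]),3).tolist()) for x in landmark_of(t,p)])
    for t in ["plate","mug","toothpicks","clip","strainer"]:
        print(t,[(np.round(x["bbox"]).tolist(),round(x["conf"],2)) for x in spot_in(t,p)])
print(read_state())
E
```

```text
pics
scene 56.68720978920748 -0.03836636379157151 1
release_top [([210.4, 170.0], 0.38, [0.469, -0.026, 0.06])]
plate_front [([296.7, 140.4], 0.94, [0.262, 0.228, -0.001]), ([236.8, 186.6], 0.75, [0.514, 0.059, 0.049]), ([403.2, 198.7], 0.69, [0.48, 0.55, 0.009])]
plate [([226.8, 212.4], 0.9, [0.61, 0.044, 0.057]), ([382.0, 198.9], 0.73, [0.484, 0.489, 0.005]), ([283.1, 148.1], 0.7, [0.307, 0.184, 0.004])]
grill [([307.8, 202.6], 0.42, [0.517, 0.269, 0.002])]
trap_spot [([237.7, 178.5], 0.97, [0.479, 0.056, 0.042])]
plate [([381.0, 200.0, 56.0, 52.0], 0.96), ([227.0, 214.0, 81.0, 68.0], 0.95), ([284.0, 151.0, 52.0, 44.0], 0.74)]
mug [([316.0, 232.0, 36.0, 48.0], 0.81)]
toothpicks [([164.0, 192.0, 22.0, 29.0], 0.88)]
clip [([313.0, 202.0, 34.0, 15.0], 0.69)]
strainer [([183.0, 164.0, 29.0, 21.0], 0.65)]
top 42.0764598478933 0.031750745625448204 2
release_top [([303.4, 213.3], 0.66, [0.469, -0.027, 0.059])]
plate_front [([262.6, 184.7], 0.69, [0.536, 0.065, 0.063]), ([192.9, 299.2], 0.68, [0.28, 0.226, 0.013]), ([54.3, 211.9], 0.61, [0.484, 0.554, 0.017])]
plate [([86.3, 215.2], 0.86, 
[... 507 characters left out ...]
]
strainer [([343.0, 237.0, 30.0, 24.0], 0.94)]
{'time': 1.1, 'q': array([ 1.26712654e+00,  2.63888359e-01,  1.60396729e+00, -1.51267224e-05,
        1.27370327e+00, -3.68600068e-02]), 'joint_vel': array([ 0.00051586, -0.00031278, -0.00027196, -0.00281807,  0.00073364,
        0.00097227]), 'joint_torque': array([-1.01721314e-03, -5.15093887e+01, -3.67721379e+01, -1.98821253e-04,
        1.08219276e-03,  7.17386257e-06]), 'tool_pos': array([0.17795099, 0.65113159, 0.23930527]), 'tcp_rot': array([4.17852257e-01, 3.11365997e+00, 4.83722450e-05]), 'wrist_force': array([ 0.61907142, -0.07141264,  0.71932508]), 'torque': array([-0.01738969, -0.02008304, -0.01371181]), 'width': 0.9972938007462631}
```

View pics/scene1.png

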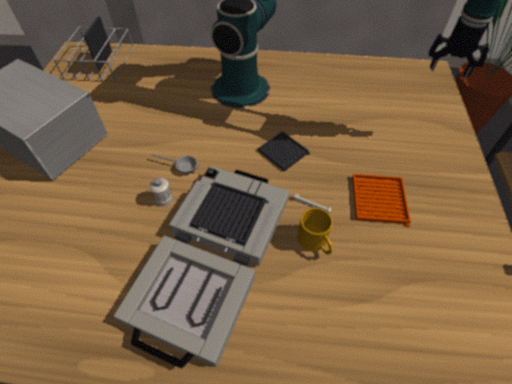

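View pics/top1.png

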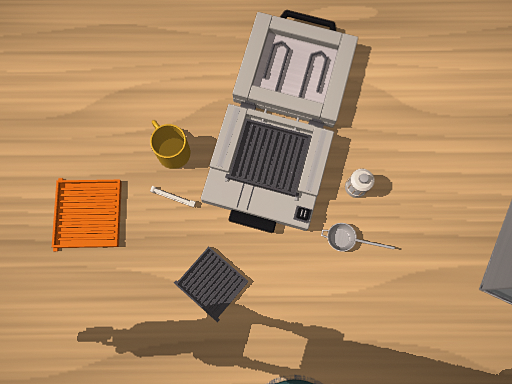

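Plate look-alikes in the top view are the orange plate (88,214), a small dark plate on the counter (213,285) and the larger dark plate in the grill (267,158). The grill one fits the description. I'll check it in a crop and fit the grill pose.

Run:
```python
from h import *
from scipy.optimize import least_squares
p=read_camera("top"); im=p["image"]
c=im[90:240,190:350]; cv2.imwrite("pics/crop1.png",cv2.cvtColor(cv2.resize(c,None,fx=4.5,fy=4,interpolation=cv2.INTER_CUBIC),cv2.COLOR_RGB2BGR))
# cloud
M=T(p); H,W=p["depth"].shape
P=np.array([[at_d(p,(u,v)) for u in range(180,370)] for v in range(5,245)])
z=P[...,2]; m=((z>0.035)&(z<0.075)).astype(np.uint8)
n,l,s,_=cv2.connectedComponentsWithStats(m)
i=l[200-0,110]; print(n,s[:, :].tolist()[:8])
k=1+np.argmax(s[1:,4]); q=P[l==k][:,:2]
r=cv2.minAreaRect((q*1000).astype(np.float32)); print(r)
# dark plate mask
g=im[5:245,180:370].max(axis=2)
d=((g<75)&(z>0.045)&(z<0.075)).astype(np.uint8); d=cv2.morphologyEx(d,cv2.MORPH_CLOSE,np.ones((3,3)))
n,l,s,_=cv2.connectedComponentsWithStats(d); k=1+np.argmax(s[1:,4]); print(s.tolist())
print(cv2.minAreaRect((P[l==k][:,:2]*1000).astype(np.float32)))
```

```text
73 [[0, 0, 190, 240, 27433], [21, 5, 158, 220, 17800], [100, 31, 1, 1, 1], [90, 34, 1, 1, 1], [89, 36, 2, 2, 2], [86, 38, 1, 1, 1], [119, 39, 1, 2, 2], [122, 39, 1, 1, 1]]
((725.8514404296875, 13.076568603515625), (261.64697265625, 538.1077270507812), 73.77986145019531)
[[0, 0, 190, 240, 42177], [104, 6, 8, 5, 16], [116, 7, 2, 3, 4], [113, 9, 1, 1, 1], [122, 9, 5, 3, 8], [132, 11, 1, 1, 1], [101, 12, 1, 1, 1], [127, 12, 4, 2, 8], [135, 12, 1, 1, 1], [137, 13, 2, 1, 2], [140, 15, 2, 1, 2], [146, 15, 5, 3, 7], [152, 18, 1, 1, 1], [152, 23, 2, 2, 2], [88, 25, 1, 1, 1], [87, 28, 1, 1, 1], [85, 35, 1, 1, 1], [102, 37, 1, 1, 1], [95, 38, 2, 2, 2], [93, 42, 1, 1, 1], [82, 45, 1, 1, 1], [92, 44, 1, 4, 4], [107, 46, 1, 1, 1], [138, 47, 5, 2, 5], [81, 48, 1, 2, 2], [144, 49, 2, 2, 2], [131, 51, 1, 1, 1], [80, 52, 1, 1, 1], [79, 55, 1, 2, 2], [89, 56, 1, 1, 1], [129, 57, 1, 3, 3], [78, 58, 1, 2, 2], [145, 59, 1, 1, 1], [103, 60, 1, 2, 2], [77, 62, 1, 1, 1], [128, 62, 1, 1, 1], [144, 62, 1, 1, 1], [76, 65, 1, 2, 2], [102, 65, 1, 3, 3], [75, 68, 1, 2, 2], [85, 68, 1, 1, 1], [74, 72, 1, 2, 2], [73
[... 213 characters left out ...]
7, 93, 1, 1, 1], [61, 97, 15, 5, 21], [66, 109, 6, 2, 7], [74, 111, 1, 1, 1], [140, 111, 1, 1, 1], [46, 112, 86, 80, 3020], [129, 115, 15, 5, 23], [126, 139, 1, 1, 1], [125, 143, 4, 1, 4], [127, 147, 1, 1, 1], [123, 149, 1, 4, 4], [121, 158, 4, 1, 4], [120, 160, 4, 3, 6], [118, 164, 5, 6, 12], [116, 173, 4, 5, 10], [115, 179, 4, 3, 6], [62, 183, 1, 2, 2], [114, 183, 1, 1, 1], [72, 185, 1, 1, 1], [61, 186, 1, 1, 1], [71, 189, 1, 2, 2], [59, 193, 1, 1, 1], [70, 193, 1, 1, 1], [58, 196, 1, 2, 2], [69, 196, 1, 2, 2], [68, 199, 1, 2, 2], [57, 200, 1, 2, 2], [116, 201, 16, 15, 162], [67, 203, 1, 1, 1]]
((483.40771484375, 84.32188415527344), (174.3521270751953, 428.5174865722656), 72.0544662475586)
```

View pics/crop1.png

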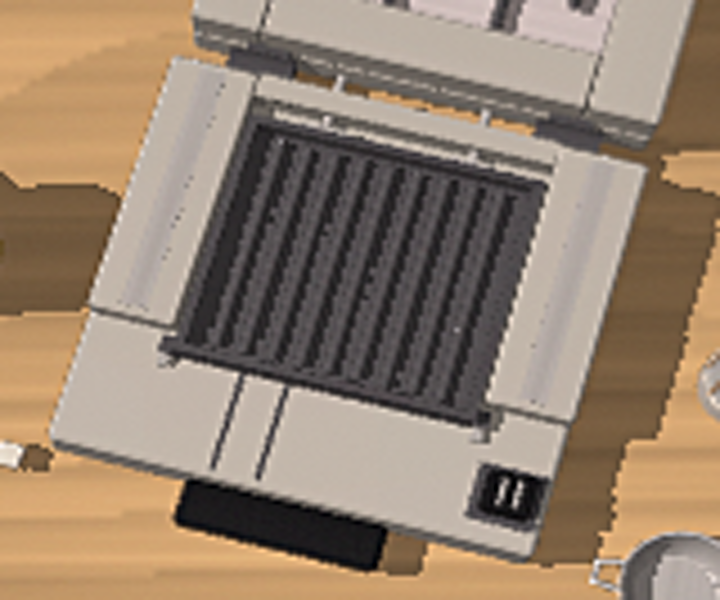

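The larger dark plate sits in the grill and the button is the black block at crop (508,494). Next I move above the front right corner for a close look.

>>> play_rows(slide=[[-23,-27,0],[-23,-27,0],[-23,-27,0],[-23,-27,0],[-23,-27,0],[-46,-53.8,0],[-46,-53.8,0],[-46,-53.8,0],[-46,-53.8,0],[-46,-53.8,0],[-46,-53.8,0],[-46,-53.8,0]], delta_rot=[[0,0,0],[0,0,0],[0,0,0],[0,0,0],[0,0,0],[0,0,0],[0,0,0],[0,0,0],[0,0,0],[0,0,0],[0,0,0],[0,0,0]], hand=0.78)

```text
time: 2.15
tool_pos: [0.3915, 0.197, 0.2398]
tcp_rot: [0.417, 3.113, 0.001]
wrist_force: [1.4, 1.6, 0.1]
width: 0.783
```

```bash
cat > go.py <<'E'
from h import *
import sys
def delta(st,pos,yaw):
    # tool y along grill y, z down
    s=np.array([np.sin(-yaw),np.cos(yaw),0]); z=np.array([0,0,-1.]); x=np.cross(s,z)
    Rd=np.stack([x,s,z],1); R0=R.from_rotvec(st["tcp_rot"]).as_matrix()
    return R0.T@(np.array(pos)-st["tool_pos"])*100, R.from_matrix(R0.T@Rd).as_rotvec()
E
python3 - <<'E'
from go import *
st=read_state(); print(st["time"],st["tool_pos"],st["tcp_rot"],st["width"],st["wrist_force"])
print(delta(st,[.480,.011,.239],-.28))
E
```

```text
2.15 [0.39148817 0.19697922 0.2397569 ] [4.16973099e-01 3.11255653e+00 1.13133857e-03] 0.783215885482913 [1.44026812 1.55693277 0.11861405]
(array([-13.43408577, -15.61253492,   0.07708603]), array([0.00088515, 0.00111768, 0.01365611]))
```

>>> play_rows(slide=[[-13.4,-15.6,0.1],[-13.4,-15.6,0.1],[-13.4,-15.6,0.1],[-13.4,-15.6,0.1],[-13.4,-15.6,0.1],[-13.4,-15.6,0.1],[-13.4,-15.6,0.1],[-13.4,-15.6,0.1]], delta_rot=[[0.001,0.001,0.014],[0.001,0.001,0.014],[0.001,0.001,0.014],[0.001,0.001,0.014],[0.001,0.001,0.014],[0.001,0.001,0.014],[0.001,0.001,0.014],[0.001,0.001,0.014]])

```text
time: 2.82
tool_pos: [0.4794, 0.0113, 0.2387]
tcp_rot: [-0.441, -3.11, -0.001]
wrist_force: [-0.1, -0.1, 0.1]
width: 0.778
```

Run:
```python
from go import *
st=read_state(); p=read_camera("wrist"); save(p,"wrist1.png"); np.save("w1.npy",{"p":p,"st":st},allow_pickle=True)
print(st["time"],st["tool_pos"],st["tcp_rot"],st["width"],p["hand_eye"],p["fovy"])
for t in ["release_top","plate_front","plate","trap_spot"]:
    print(t,[(np.round(x["at"],1).tolist(),round(x["conf"],2),np.round(at_d(p,x["at"],st),3).tolist()) for x in landmark_of(t,p)])
```

```text
2.8167 [0.47940844 0.01125983 0.23865177] [-4.40829571e-01 -3.10985669e+00 -6.52080322e-04] 0.7781929540000274 [[ 3.60457638e-04  9.58506173e-01  2.85071547e-01  7.21822776e-02]
 [ 9.99999925e-01 -3.86816246e-04  3.61598655e-05  1.13853902e-04]
 [ 1.44929760e-04  2.85071513e-01 -9.58506240e-01 -1.33882115e-01]
 [ 0.00000000e+00  0.00000000e+00  0.00000000e+00  1.00000000e+00]] 60.202519126687136
release_top [([213.8, 173.1], 0.88, [0.47, -0.023, 0.059])]
plate_front [([322.7, 209.6], 0.8, [0.535, 0.07, 0.062])]
plate [([310.5, 267.1], 0.88, [0.601, 0.044, 0.051])]
trap_spot [([290.4, 169.5], 0.88, [0.491, 0.05, 0.046])]
```

View pics/wrist1.png

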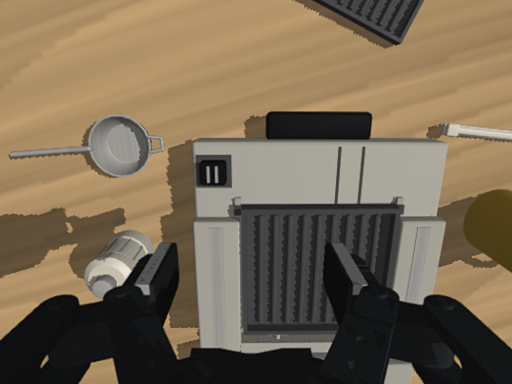

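Run:
```python
from go import *
d=np.load("w1.npy",allow_pickle=True).item(); p,st=d["p"],d["st"]
c=p["image"][120:240,180:460]; cv2.imwrite("pics/crop2.png",cv2.cvtColor(cv2.resize(c,None,fx=2.8,fy=2.8,interpolation=cv2.INTER_CUBIC),cv2.COLOR_RGB2BGR))
# rim top by depth step: cloud
P=np.array([[at_d(p,(u,v),st) for u in range(185,460)] for v in range(125,260)])
y=-.283; Rg=np.array([[np.cos(y),-np.sin(y)],[np.sin(y),np.cos(y)]])
# deck front edge: for each column first row (top) with z>.04
pts=[];rim=[]
for j in range(275):
    col=P[:,j]; k=np.where((col[:,2]>.04)&(col[:,2]<.05))[0]
    if len(k) and 20<j<255: pts.append(col[k[0]][:2])
    k=np.where((col[:,2]>.0605)&(col[:,2]<.068))[0]
    if 70<j<200 and len(k): rim.append(col[k[0]])
for a in (np.array(pts),np.array(rim)[:,:2]):
    vx,vy,x0,y0=cv2.fitLine(a.astype(np.float32),cv2.DIST_HUBER,0,.001,.001).ravel()
    yaw=np.arctan2(-vx*np.sign(vy),abs(vy)); print("yaw",yaw,"pt",x0,y0,"perp grill x:",(Rg.T@[x0,y0]))
b=at_z(p,(213.5,173),.060,st); print("btn",b,Rg.T@b[:2])
for uv,z in [((240,206),.064),((403,206),.064),((197,141),.046),((443,142),.046)]: 
    w=at_z(p,uv,z,st); print(uv,w,Rg.T@w[:2])
```

```text
yaw -0.27879295 pt 0.46969274 0.07941184 perp grill x: [0.42883455 0.20740886]
yaw -0.27559516 pt 0.5335125 0.067587994 perp grill x: [0.49341733 0.21387621]
btn [ 0.46977098 -0.02328474  0.06      ] [0.45758643 0.10881918]
(240, 206) [ 0.50790969 -0.00778142  0.064     ] [0.48987895 0.13435557]
(403, 206) [0.55304233 0.14783877 0.064     ] [0.4897613  0.29638824]
(197, 141) [ 0.43712784 -0.03144353  0.046     ] [0.42852    0.09186975]
(443, 142) [0.50543598 0.20456678 0.046     ] [0.42820804 0.33756625]
```

View pics/crop2.png

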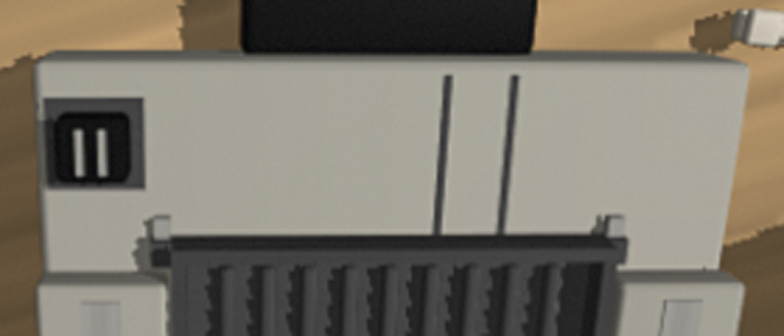

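Run:
```python
from go import *
d=np.load("w1.npy",allow_pickle=True).item(); p,st=d["p"],d["st"]
M=np.array(p["hand_eye"]); D=p["depth"]
Q=np.array([[ (M[:3,:3]@(ray(p,(u,v))*D[v,u])+M[:3,3]) if D[v,u]>0 else [9,9,9] for u in range(512)] for v in range(230,384)])
for s in (-1,1):
    m=(Q[...,2]<.05)&(Q[...,2]>-.03)&(Q[...,1]*s>0)&(abs(Q[...,1])<.08)&(abs(Q[...,0])<.03)
    q=Q[m]; print(s,m.sum(),"zmax",np.percentile(q[:,2],[50,95,99,100])*1000)
    t=q[q[:,2]>q[:,2].max()-.012]; print("y",np.percentile(t[:,1],[0,5,50,95,100])*1000,"x",np.percentile(t[:,0],[0,5,50,95,100])*1000)
```

```text
-1 1942 zmax [-17.38747983  -1.90238719   0.80124256   2.74458619]
y [-46.15513551 -43.88261201 -33.14715737 -32.8211133  -32.58105341] x [-11.68163075  -9.29776784   5.99620957  10.78036041  11.20636893]
1 1902 zmax [-17.32516941  -1.88439133   0.9688016    2.64180707]
y [33.06842523 33.30446074 33.63221216 44.18515294 46.54530186] x [-11.81393608  -9.18507565   5.82457434  10.8833482   11.24427607]
```

Run:
```python
from go import *
st=read_state(); print(delta(st,[.4824,.0131,.072],-.28))
```

```text
(array([-0.28398545,  0.13861085, 16.68141419]), array([4.91292825e-05, 1.27592284e-04, 1.98140949e-03]))
```

>>> play_rows(slide=[[-0.3,0.15,4],[-0.3,0.15,8],[-0.3,0.15,11.5],[-0.3,0.15,14],[-0.3,0.15,15.7],[-0.3,0.15,16.7],[-0.3,0.15,16.7],[-0.3,0.15,16.7],[-0.3,0.15,16.7]], delta_rot=[[0,0,0.002],[0,0,0.002],[0,0,0.002],[0,0,0.002],[0,0,0.002],[0,0,0.002],[0,0,0.002],[0,0,0.002],[0,0,0.002]])

```text
time: 3.82
tool_pos: [0.484, 0.0135, 0.0734]
tcp_rot: [0.437, 3.108, 0.001]
wrist_force: [1.5, -0.2, -0.0]
width: 0.78
```

Run:
```python
from go import *
st=read_state(); print(st["time"],st["tool_pos"],st["tcp_rot"],st["width"],st["wrist_force"],delta(st,[.4824,.0131,.060],-.28))
p=read_camera("wrist"); 
q=read_camera("scene")
cv2.imwrite("pics/w2.png",cv2.cvtColor(p["image"],cv2.COLOR_RGB2BGR))
c=q["image"][130:260,150:320]; cv2.imwrite("pics/s2.png",cv2.cvtColor(cv2.resize(c,None,fx=4,fy=4,interpolation=cv2.INTER_CUBIC),cv2.COLOR_RGB2BGR))
```

```text
3.8167 [0.4840128  0.01351127 0.0733651 ] [4.36841456e-01 3.10813843e+00 6.07022029e-04] 0.7798513022037386 [ 1.47891051 -0.20680791 -0.03808098] (array([ 0.14746837, -0.08504288,  1.33603188]), array([0.0007885 , 0.00282337, 0.00073401]))
```

View pics/w2.png

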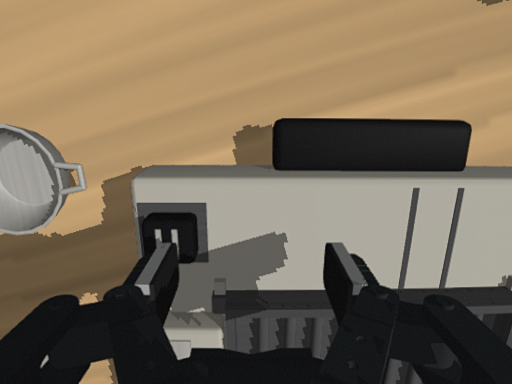

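View pics/s2.png

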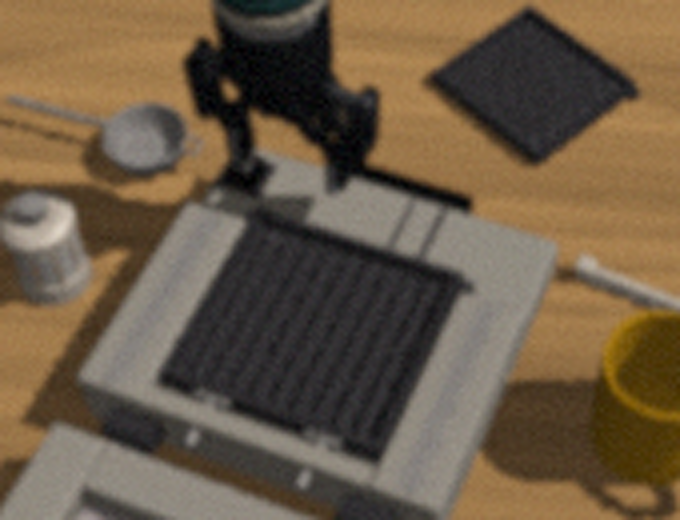

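Run:
```python
from go import *
st=read_state(); p=read_camera("wrist")
print(st["tool_pos"],st["tcp_rot"],delta(st,[.4824,.0131,.060],-.28),landmark_of("release_top",p),landmark_of("plate_front",p))
for x in landmark_of("release_top",p)[:1]: print(at_z(p,x["at"],.06,st))
for uv in [(144,213),(198,213),(198,262)]: print(uv,at_z(p,uv,.06,st))
print(proj(p,[.4695,-.0245,.06],st))
u=np.array([.2764,.961]);x=np.array([.961,-.2764])
b=np.array([.4695,-.0245])
for a in (-12,12):
  for c in (-13,13): print(a,c,proj(p,[*(b+a/1e3*x+c/1e3*u),.06],st))
```

```text
[0.4842371  0.01326805 0.07365062] [4.37356455e-01 3.10730491e+00 6.70103882e-04] (array([ 0.17679744, -0.06813537,  1.36437766]), array([0.00093357, 0.00356403, 0.00033503])) [{'at': [168.0, 241.6], 'conf': 0.9}] []
[ 0.46969577 -0.02441673  0.06      ]
(144, 213) [ 0.45257013 -0.0303129   0.06      ]
(198, 213) [ 0.45964566 -0.00551632  0.06      ]
(198, 262) [ 0.48423804 -0.01386785  0.06      ]
[167.70153485 241.28971344]
-12 -13 [138.87077869 218.22067283]
-12 13 [192.98398346 218.35666392]
12 -13 [143.71774217 263.07428   ]
12 13 [195.48772672 263.37885168]
```

>>> play_rows(slide=[[0.1,-0.05,0.5],[0.15,-0.05,1.0],[0.15,-0.05,1.2],[0.15,-0.05,1.2],[0.15,-0.05,1.2]], delta_rot=[[0.001,0.003,0],[0.001,0.003,0],[0.001,0.003,0],[0.001,0.003,0],[0.001,0.003,0]])

```text
time: 4.53
tool_pos: [0.4814, 0.013, 0.0605]
tcp_rot: [-0.438, -3.109, 0.001]
wrist_force: [-0.8, -0.4, 2.7]
width: 0.776
```

Run:
```python
from go import *
st=read_state(); print(st["time"],st["tool_pos"],st["wrist_force"],st["torque"],delta(st,[.4824,.0131,.0547],-.28))
```

```text
4.5333 [0.48143143 0.01299016 0.06050233] [-0.76162675 -0.36121438  2.71070082] [-0.07677152  0.14558789 -0.04558936] (array([-0.0912275 ,  0.03779764,  0.5800178 ]), array([-0.00079861, -0.00203862, -0.00012611]))
```

>>> play_rows(slide=[[-0.1,0,0.3],[-0.1,0,0.5],[-0.1,0,0.65],[-0.1,0,0.65],[-0.1,0,0.65],[-0.1,0,0.65]], delta_rot=[[0,-0.001,0],[0,-0.001,0],[0,-0.001,0],[0,-0.001,0],[0,-0.001,0],[0,-0.001,0]])

```text
time: 5.03
tool_pos: [0.4816, 0.0128, 0.0537]
tcp_rot: [-0.438, -3.108, 0.001]
wrist_force: [-3.3, 0.4, 3.2]
width: 0.781
```

Run:
```python
from go import *
st=read_state(); print(st["time"],st["tool_pos"],st["wrist_force"],st["torque"])
p=read_camera("wrist"); save(p,"w3.png"); q=read_camera("scene"); t=read_camera("top")
c=q["image"][130:260,150:320]; cv2.imwrite("pics/s3.png",cv2.cvtColor(cv2.resize(c,None,fx=4,fy=4,interpolation=cv2.INTER_CUBIC),cv2.COLOR_RGB2BGR))
for n in (p,q,t): print([ (x["at"],x["conf"],at_z(n,x["at"],.064,st)) for x in landmark_of("plate_front",n)])
```

```text
5.0333 [0.48155354 0.01279025 0.05366689] [-3.31317311  0.36243423  3.23786542] [-0.05966416  0.58040598  0.10739506]
[([405.7, 292.6], 0.79, array([0.50953   , 0.07504131, 0.064     ]))]
[([293.0, 141.5], 0.79, array([0.33148627, 0.21324353, 0.064     ])), ([409.0, 200.1], 0.63, array([0.52399807, 0.54246156, 0.064     ])), ([241.1, 181.9], 0.57, array([0.50694123, 0.07088565, 0.064     ]))]
[([261.1, 196.0], 0.97, array([0.50879694, 0.06862675, 0.064     ])), ([196.5, 301.2], 0.82, array([0.27533254, 0.21227746, 0.064     ]))]
```

View pics/w3.png

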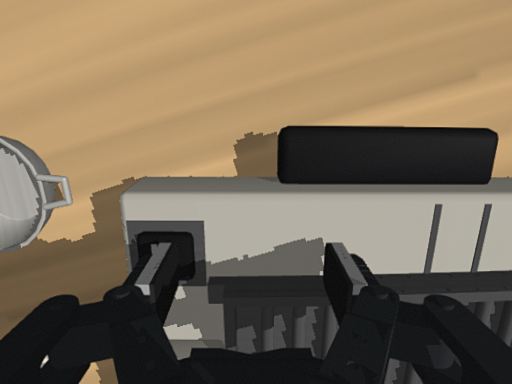

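View pics/s3.png

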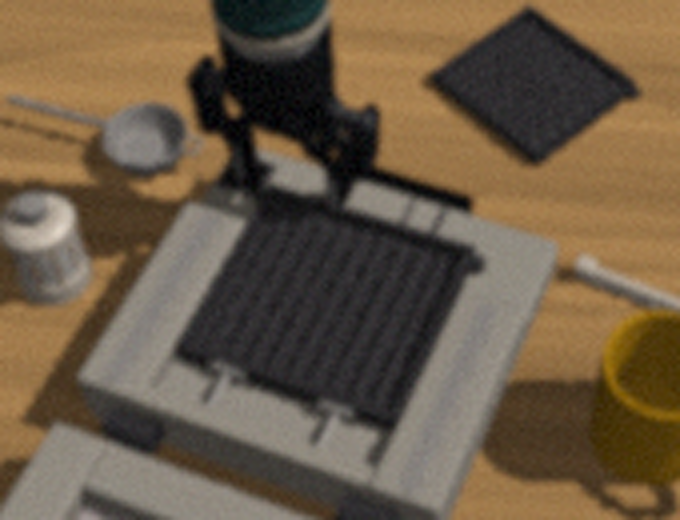

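The plate came out about 25 mm and stopped against the left finger, with the ejector still pushing at about 3 N. I'll hold briefly, check that nothing moves, and hand in.

>>> play_rows(slide=[[0,0,0],[0,0,0],[0,0,0],[0,0,0],[0,0,0],[0,0,0]], delta_rot=[[0,0,0],[0,0,0],[0,0,0],[0,0,0],[0,0,0],[0,0,0]])

```text
time: 5.83
tool_pos: [0.4819, 0.0128, 0.0538]
tcp_rot: [-0.438, -3.109, 0.001]
wrist_force: [-3.8, 0.9, 4.4]
width: 0.777
```

Run:
```python
from go import *
st=read_state(); print(st["time"],st["tool_pos"],st["wrist_force"])
t=read_camera("top"); x=[(x["at"],at_z(t,x["at"],.064)) for x in landmark_of("plate_front",t)]; print(x)
w=read_camera("wrist"); y=landmark_of("plate_front",w); print([(a["at"],at_z(w,a["at"],.064,st)) for a in y])
f=st["wrist_force"]
if f[0]<-1: print(finish_job())
```

```text
5.8333 [0.48186092 0.01278089 0.05381681] [-3.82986207  0.89384589  4.37217003]
[([195.1, 302.2], array([0.27323987, 0.2152828 , 0.064     ])), ([54.8, 213.0], array([0.47266379, 0.53461355, 0.064     ])), ([259.5, 196.7], array([0.50718307, 0.07230465, 0.064     ])), ([266.7, 167.2], array([0.57702385, 0.05478221, 0.064     ]))]
[([403.7, 293.0], array([0.50991516, 0.07420372, 0.064     ]))]
the job is handed in; nothing more can be done
None
```

The lower plate is released and held part way out. I pressed the release button with the right fingertip, and the plate sprang forward about 22–28 mm (allowed 8–45 mm). It stopped against the left fingertip, which was already waiting low in its path.

- **Last checks:** after half a second of holding, the plate's front edge had not moved beyond the measurement noise (about 2–3 mm). The wrist sensor showed about 4 N of push from the plate and about 4 N up from the button. I handed the job in at about 6 s with the arm holding that pose.
- **Surroundings:** the arm did not come near the mug, clip, strainer, toothpicks or the two other plates. They looked unmoved in the scene view after the release.
- **Disagreements:** the cameras differed by 2–4 mm on where the plate's front edge is. In the last overhead picture the detector also marked the two look-alike plates and one wrong spot on the grill, which I ignored.

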